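# Take the round bar out of the specimen block

## Robot

A 7-joint arm with a two-finger parallel gripper is mounted at the origin on a cart in front of the work surface, level with it; the furniture and walls round the work are solid. World frame = base frame: x ahead of the robot, y to its left, z up, the work surface at z = 0. Lengths are in m, angles in rad, forces in N, time in s.
With the tool pointing down it reaches from about 0.425 to 0.875 m from the base axis. Payload 4.7 kg.
Tool frame: the origin (TCP) lies on the centre line of the jaws, within the pads' length; the fingertips stand arm.tips_ahead ahead of it and the grasp point (between the pads) lies 6 mm ahead of it (arm.tips_ahead is the distance from the TCP to the fingertips, in m); z points along the fingers, y is the direction in which the jaws open and shut (so a half turn about z gives the same grasp; the last joint's range is limited). The gripper opens to 85 mm and grips with 20 to 120 N. Pads are 22 mm wide; open, the fingers measure 114 mm over their backs; the gripper's body (76 mm by 85 mm) begins 54 mm behind the grasp point. The pads swing forward as they close: fully open they stand 13 mm farther back than shut.
Start: joints at [-1.333, 0.321, -0.07, 1.45, 0.023, 1.371, -0.057], TCP at [0.144, 0.634, 0.256] pointing down, gripper open.
Joint ranges: [-2.86, 2.86], [-0.3, 2.09], [-1.38, 1.24], [0.06, 2.45], [-1.56, 4.7], [0.09, 2.05], [-2.69, 2.69]. Speed limits (rad/s): [2.57, 2.57, 3.14, 3.14, 3.14, 3.14, 3.14].

## Interface

Orientations are given as a unit quaternion [x, y, z, w].
In Python, from cell import arm gives the robot as it stands.
- The arm moves only by the tool jog_arm, never from a script. Its argument "deltas" is a list of rows, each a list of 4 numbers: the shift along the tool's x, y, z in units of 40 mm (1.0 is 40 mm), then the turn about the tool's z in units of 5 degrees (1.0 is 5 degrees). A call has 1 to 8 rows; each row shifts and turns the commanded pose from where the row before left it, along the tool's axes as they then stand; what a row does not reach is not made up. A row lasts 1/12 s, in which the tool goes at most 41.7 mm and 7.16 degrees, less where a joint would pass 70% of its speed; a pose out of reach is approached as far as the arm can. A call is refused whole if a number of a shift passes 1 or a number of a turn 1, either way. A call with a gripper value outside its range is refused whole. "hand" is the finger opening in mm, from 0 to 85.4, set as the call begins (left out, the last holds). The fingers move at their own pace and stop on an object; the grip force is fixed at half the most. Time passes only in rows, so rows that do not move let the fingers close. It gives the time, the measured TCP pose, the force and the opening at its end, in the units of the state.
- arm.sense(): the state, without advancing time (a new reading comes with each control period).
- arm.capture(name): name is "scene" or "top"; returns a dict with "frame" (400x640x3 uint8, red, green, blue), "z_map" (400x640 float32, m along the optical axis (not along the pixel's ray), 0 where there is no reading), "camera_matrix" (3x3 intrinsics, pixels), "dist" ([k1, k2, p1, p2, k3] as OpenCV has them; the pictures are not rectified), "xyz" and "attitude" of the camera in the world. Camera axes: x right, y up, looking along -z (the intrinsics and any distortion apply to the point x, -y, -z); pixel columns grow to the right and rows downward; lengths in m; the calibration is good to about 2 mm. A picture is of the moment at which its call begins.
- arm.close_job(): hands the job in, once; it reports no verdict.
The state is a dict: "t": time; "joints": joint angles; "qvel": joint speeds; "joint_torque": joint torques, N m; "eef_pos": TCP position; "tool_rot": TCP orientation; "force": force on the tool from outside, world axes, zero at the start; "wrist_torque": the same for the moment, N m; "width": finger opening in m.
Only numpy, scipy, OpenCV 4.12 (cv2) and the standard library are available. Lean on these libraries where they do the work, as an engineer would, in place of code of your own. Each camera call takes 0.05 s, during which the arm holds its last target. There are 200 camera calls.

## Task

Turn the keeper on the specimen block aside, lift the round bar straight up out of its well and lower it, without dropping it, so that it stands upright on the floor of the specimen tray, in the empty end beside the mounted specimens. Then turn the keeper back across the wells so that it covers the square bar again. Leave the square bar in its well and the mounted specimens where they are.

Things in the scene. Friction and masses are not known exactly. Their poses are not given: they have to be found in the camera images.
- block: Specimen block, fixed: bare aluminium, 126 (its x) x 205 (its y) x 120 mm high, origin at the centre of its underside, z up. Two equal deep wells open at the top; one holds the round bar, the other the square bar (which is where varies). A keeper strip swivels on its top.
- well_a (a point): Centre of one well's mouth, at block x = 0, y = -62 mm, z = 120 mm; axes as the block's. Lower part: a snug 34 x 34 mm hole, floor 20 mm above the bench, up to 68 mm. From 68 mm to the top at 120 mm it widens to a finger slot 96 mm long along x and 38 mm wide along y: 32 mm of finger room on the bar's +x and -x sides, too little on its y sides.
- well_b (a point): Centre of the other well's mouth, at block x = 0, y = +62 mm, z = 120 mm; same shape and axes.
- keeper (a joint): Angle of the keeper: flat dark steel strip 164 x 26 x 8 mm, 1 mm above the block's top, on an upright pin at the block's centre, with a wing to turn it by. 0 = along the block's y, over both wells; grows counter-clockwise from above to a stop at 1.6 (along the block's x, wells free). Fingers clear it from 1.1 on. Starts at 0 to 0.25, stays where left (friction 0.06 N m).
- keeper_wing (a point): Middle of the keeper's wing, on the swivel axis, 142 mm above the bench. The wing is an upright dark steel plate 50 mm long (along the strip, its y), 12 mm thick (its x), from 128 to 154 mm above the bench; the axes turn with the keeper. The strip's upper face is at 129 mm.
- round_bar_center (a point): Centre of the round bar: loose plain steel cylinder, diameter 31 mm, 100 mm long, z along its axis, flat ends, about 0.2 to 0.4 kg. It stands in one of the wells with its top flush with the block's top (120 mm); this point is 50 mm below its top.
- square_bar_center (a point): Centre of the square bar: loose plain steel bar 31 x 31 mm, 100 mm long, z along its length, standing in the other well, top flush with the block's top; this point is 50 mm below its top. It stays there.
- tray: Specimen tray, fixed: grey, 90 (its x) x 120 (its y) x 16 mm, floor 3 mm thick, walls 3 mm thick; origin at the centre of its underside. The mounted specimens stand in its +y end.
- tray_empty_end (a point): Centre of the empty end of the tray: on the upper face of its floor (3 mm above the bench), 24 mm from the tray's middle towards its own -y end; axes as the tray's.
- mount_a: Mounted specimen: loose black disc, diameter 30 mm, 21 mm high, origin at the centre of its underside; on the tray's floor at tray x = -19, y = +36 mm.
- mount_b: Mounted specimen like the other; on the tray's floor at tray x = +19, y = +36 mm.
Not all that is in view belongs to the job. Leave any orange or yellow look-alike of the part that bears round_bar_center alone.

How it is judged:
By the outcome, as a careful person would: the job done as asked, in the order asked, and still so for the second after the job is handed in, with the robot touching nothing.
It also fails if it takes over 72 s, if anything falls off the work surface, if the arm or the gripper's body presses on something with over 40 N, if the wrist force passes 120 N, or if a joint passes its speed limit or range.

## Working session

There is one attempt and no reset: what is moved stays moved. The work goes in short steps, Python scripts to look and compute and a tool call to move; the robot and the scene stay as the last step left them, time stands still between calls to the robot, and variables do not carry over. Pictures are saved under pics/ and viewed, about 8 in all and at most 12, crops included, and the job is handed in when it is done.

Besides the shell and the picture viewer there is one more tool, called after "Request:" as name(argument=value, ...), one argument or row to a line, values as JSON. jog_arm: Moves the arm, as the interface text tells. Its arguments: {"type":"object","properties":{"deltas":{"type":"array","items":{"type":"array","items":{"type":"number"}}},"hand":{"type":"number"}},"required":["deltas"]}

```bash
mkdir -p pics
cat > h.py <<'E'
import numpy as np, cv2
from cell import arm
from scipy.spatial.transform import Rotation as R
def rot(a):
    a=np.array(a,float)
    return a if a.shape==(3,3) else R.from_quat(a).as_matrix()
def cloud(c):
    K=np.array(c["camera_matrix"]);d=np.array(c["dist"],float);z=c["z_map"]
    h,w=z.shape;u,v=np.meshgrid(np.arange(w),np.arange(h))
    p=cv2.undistortPoints(np.stack([u,v],-1).reshape(-1,1,2).astype(float),K,d).reshape(h,w,2)
    P=np.stack([p[...,0]*z,-p[...,1]*z,-z],-1)
    X=P@rot(c["attitude"]).T+np.array(c["xyz"]); X[z==0]=np.nan
    return X
def save(n,im): cv2.imwrite("pics/"+n+".png",im[...,::-1])
E
python3 - <<'E'
from h import *
s=arm.sense();print({k:np.round(v,3) for k,v in s.items()},arm.tips_ahead)
for n in("scene","top"):
    c=arm.capture(n);save(n,c["frame"]);np.savez(""+n+".npz",**c);print(n,c["xyz"],c["attitude"],c["camera_matrix"],c["dist"])
E
```

```text
{'t': np.float64(0.0), 'joints': array([-1.333,  0.322, -0.07 ,  1.452,  0.023,  1.371, -0.057]), 'qvel': array([ 0.   ,  0.   ,  0.   ,  0.002, -0.001,  0.001, -0.001]), 'joint_torque': array([ 1.0000e-03, -4.9357e+01, -3.8200e-01, -3.1435e+01,  1.3000e-02,
        1.1000e-02,  0.0000e+00]), 'eef_pos': array([0.144, 0.633, 0.255]), 'tool_rot': array([ 0.112,  0.994, -0.001, -0.   ]), 'force': array([ 0.408, -0.164,  1.131]), 'wrist_torque': array([ 0.021, -0.051,  0.03 ]), 'width': np.float64(0.086)} 0.025
scene [0.24241539 0.49806025 0.77528807] [-0.09048674  0.30631736  0.9129945  -0.25381659] [[473.43372594   0.         314.8189919 ]
 [  0.         473.43372594 199.74920191]
 [  0.           0.           1.        ]] [-0.05775058  0.          0.          0.          0.        ]
top [0.31557763 0.03906605 1.00489654] [ 0.07880601 -0.07240359 -0.66333312  0.7406325 ] [[403.34628541   0.         321.3147467 ]
 [  0.         403.34628541 196.64920778]
 [  0.           0.           1.        ]] [-0.02770361  0.          0.          0.          0.        ]
```

View pics/top.png

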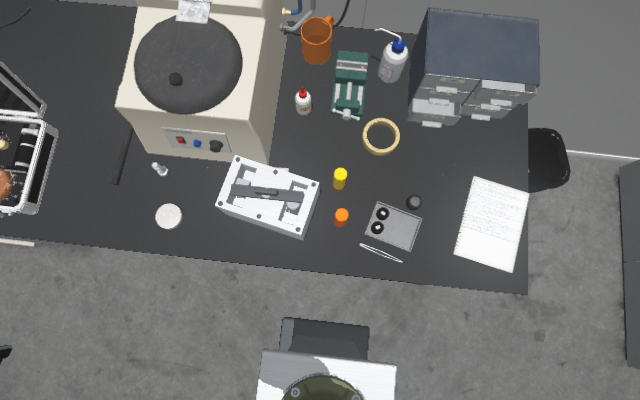

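View pics/scene.png

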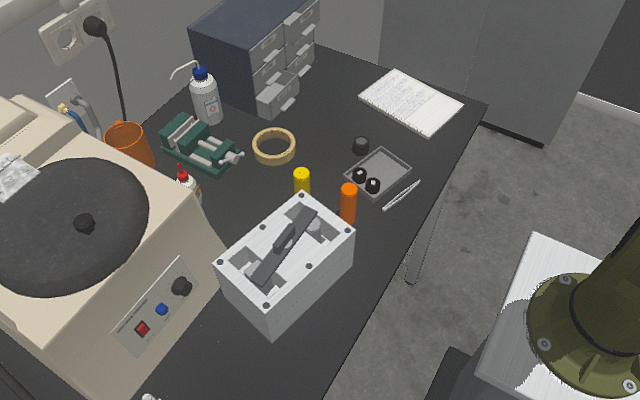

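The top view shows the block at about (268,195) with the keeper nearly along its long axis, and the tray at (393,226) with its mounts at (380,214) and (377,228). The orange and yellow look-alikes stand at (341,217) and (340,178). Next I'll measure the block and tray from depth and enlarge crops of both.

Run:
```python
from h import *
from scipy.spatial import cKDTree
def rect(P): 
    r=cv2.minAreaRect((P[:,:2]*1000).astype(np.float32));return [np.round(x,1) for x in r],np.round(cv2.boxPoints(r))
for n,bb,bt in(("top",(205,140,335,250),(355,190,430,260)),("scene",(200,180,370,345),(335,140,420,210))):
    c=dict(np.load(n+".npz"));X=cloud(c);z=X[...,2]
    print(n)
    for nm,b,lo,hi in(("block",bb,.112,.127),("keeper",bb,.1265,.134),("wing",bb,.145,.16),("trayrim",bt,.012,.0195)):
        m=np.zeros(z.shape,bool);m[b[1]:b[3],b[0]:b[2]]=1
        m&=(z>lo)&(z<hi)
        k,l,st,_=cv2.connectedComponentsWithStats(m.astype(np.uint8));m=l==1+st[1:,4].argmax()
        P=X[m];print(nm,len(P),np.round(np.median(P[:,2]),4),*rect(P))
    b=bb;im=cv2.resize(c["frame"][b[1]:b[3],b[0]:b[2]],None,fx=4 if n=="top" else 3.4,fy=4 if n=="top" else 3.4,interpolation=cv2.INTER_CUBIC);
    b2=bt;i2=cv2.resize(c["frame"][b2[1]:b2[3],b2[0]:b2[2]],None,fx=3,fy=3,interpolation=cv2.INTER_CUBIC)
    H=max(im.shape[0],i2.shape[0]);o=np.zeros((H,im.shape[1]+i2.shape[1],3),np.uint8);o[:im.shape[0],:im.shape[1]]=im;o[:i2.shape[0],im.shape[1]:]=i2
    o=o if o.shape[1]<=800 else cv2.resize(o,None,fx=800/o.shape[1],fy=800/o.shape[1]);save(n+"c",o)
    # named pixels
    for p in ([(380,214),(377,228),(393,226),(268,192),(247,203),(291,187)] if n=="top" else [(360,175),(373,185)]): print(p,np.round(X[p[1],p[0]],4))
```

```text
top
block 3329 0.1196 [array([501.7, 180.8]), array([206.3, 126.9]), np.float64(77.6)] [[417.  94.]
 [541.  66.]
 [586. 268.]
 [462. 295.]]
keeper 597 0.1287 [array([501.3, 180.1]), array([163.6,  26.1]), np.float64(89.9)] [[488.  98.]
 [514.  98.]
 [514. 262.]
 [488. 262.]]
wing 136 0.1528 [array([501.4, 179.8]), array([49.6, 12.8]), np.float64(89.0)] [[495. 155.]
 [507. 155.]
 [508. 205.]
 [495. 205.]]
trayrim 229 0.0153 [array([ 477.2, -125.7]), array([120.4,  90.9]), np.float64(74.6)] [[ 417. -172.]
 [ 505. -196.]
 [ 537.  -80.]
 [ 449.  -56.]]
(380, 214) [ 0.5004 -0.0888  0.0248]
(377, 228) [ 0.4647 -0.0841  0.0262]
(393, 226) [ 0.4777 -0.1265  0.003 ]
(268, 192) [0.4977 0.1731 0.1531]
(247, 203) [0.4745 0.2214 0.1206]
(291, 187) [0.527  0.1304 0.0988]
scene
block 6121 0.1209 [array([500. , 180.7]), array([205.8, 128.3]), np.float64(77.8)] [[416.  94.]
 [541.  67.]
 [584. 268.]
 [459. 295.]]
keeper 1120 0.1299 [array([499.6, 181.8]), array([164.1,  26.6]), np.float64(89.8)] [[486. 100.]
 [513. 100.]
 [513. 264.]
 [487. 264.]]
wing 260 0.1542 [array([499.3, 181.5]), array([12.4, 49.9]), np.float64(0.1)] [[493. 206.]
 [493. 156.]
 [506. 156.]
 [506. 206.]]
trayrim 451 0.0162 [array([ 475.5, -125. ]), array([122.8,  92.2]), np.float64(74.3)] [[ 414. -172.]
 [ 503. -197.]
 [ 536.  -78.]
 [ 448.  -53.]]
(360, 175) [ 0.4979 -0.0892  0.0247]
(373, 185) [ 0.4618 -0.0771  0.0274]
```

View pics/topc.png

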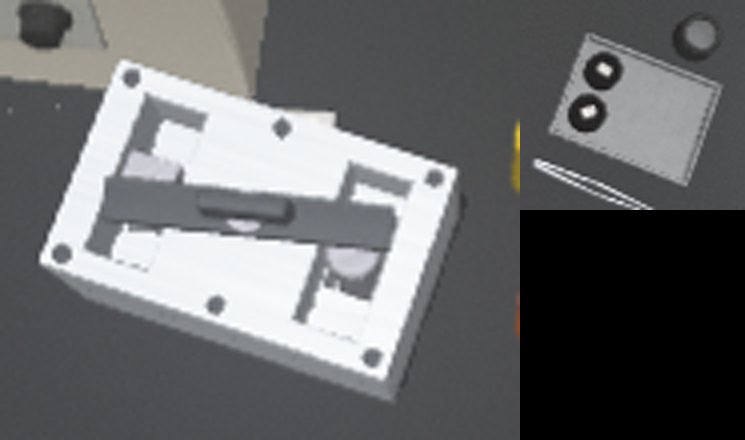

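View pics/scenec.png

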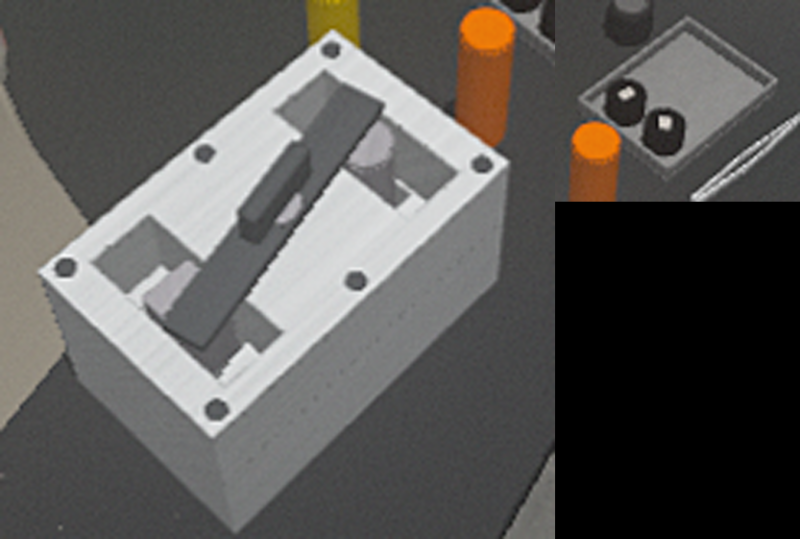

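The top crop shows the round bar's disc in the right (world −y) well at about (350,262), and the square bar in the left well at (152,165). Depth gives these values:

| Item | Measured value |
|---|---|
| Block centre | (0.501, 0.181) |
| Block yaw | −12.4° |
| Keeper | along world y, about 0.215 rad |
| Tray centre | (0.476, −0.125) |
| Tray yaw | −15.5° |

The sizes match those given (206x127, 164x26, 120x91). One obstacle check, then I'll move.

Run:
```python
from h import *
X=np.vstack([cloud(dict(np.load(n+".npz"))).reshape(-1,3) for n in("top","scene")])
X=X[~np.isnan(X[:,0])]
print("max z (cm) grid; rows x .2...8, cols y -.3...7 step .05")
for x in np.arange(.2,.8,.05):
    print("%.2f"%x,*["%3d"%(100*v.max() if len(v:=X[(abs(X[:,0]-x-.025)<.025)&(abs(X[:,1]-y-.025)<.025),2]) else -1) for y in np.arange(-.3,.7,.05)])
s=arm.sense();M=rot(s["tool_rot"]);d=M.T@(np.array([.5005,.1807,.23])-s["eef_pos"]);print(M.round(3),d/.04,np.degrees(np.arctan2(M[1,1],M[0,1])))
```

```text
max z (cm) grid; rows x .2...8, cols y -.3...7 step .05
0.20 -78 -78 -78 -78 -78 -78 -78 -78 -79 -78 -78 -79 -79 -78 -78 -78 -78 -78 -78 -79
0.25 -78 -78 -78 -78 -78 -79 -78 -79 -78 -79 -78 -79 -78 -78 -79 -78 -78 -79 -79 -78
0.30   0   0   0   0   0   0   0   0   0   0   0   0   0   0   0   0   0   0   0   0
0.35   0   0   0   1   0   0   0   0   0   0   0   0   0   0   0   0   0   0   0   0
0.40   1   0   1   2   2   1   0  12  12  12  12  10   0   0   1   1   0   0   0   0
0.45   1   0   2   2   2  10  10  12  13  15  15  13   0   0   2   1   0   0   0   0
0.50   1   0   3   2   2   0   0  13  13  15  15  13   0   0   0   6   0   2   0   0
0.55   0   0   3   0   0   0  10   0  12  12  12  12  12  11   4   6   4   2   0   0
0.60   0   0   0   0   0   0   0   0   0   0  23  25  27  27  27  23  23   1   0   0
0.65   0   0   0   2   2   2   0   0   0   0  23  27  27  29  27  26  23   1   0   0
0.70   0   1   1   2   2   3   6   6   7   0  23  27  27  27  27  27  23   1   0   0
0.75  19  19  19  19   2   6   6   6  12   7  23  27  27  27  27  26  23   1   0   0
0.80  19  19  19  19   0   6   7   7   0   0  23  26  27  27  27  23  23   1   0   0
[[-0.975  0.222 -0.   ]
 [ 0.222  0.975 -0.002]
 [-0.    -0.002 -1.   ]] [-11.19640026  -9.05658952   0.64971885] 77.18170451948674
```

Request:
jog_arm(
  deltas=[
    [-0.7,-0.566,0,0],
    [-0.7,-0.566,0,0],
    [-0.7,-0.566,0,0],
    [-0.7,-0.566,0,0],
    [-0.7,-0.566,0,0],
    [-0.7,-0.566,0,0],
    [-0.7,-0.566,0,0],
    [-0.7,-0.566,0,0],
  ],
  hand=45,
)

```text
t: 0.77
eef_pos: [0.3232, 0.4057, 0.256]
tool_rot: [0.112, 0.994, -0.0, -0.0]
force: [0.0, 0.3, 0.4]
width: 0.045
```

Request:
jog_arm(
  deltas=[
    [-0.7,-0.566,0,0],
    [-0.7,-0.566,0,0],
    [-0.7,-0.566,0,0],
    [-0.7,-0.566,0,0],
    [-0.7,-0.566,0,0],
    [-0.7,-0.566,0,0],
    [-0.7,-0.566,0,0],
    [-0.7,-0.566,0,0],
  ],
)

```text
t: 1.43
eef_pos: [0.5013, 0.1795, 0.2561]
tool_rot: [0.112, 0.994, 0.0, -0.0]
force: [0.4, 0.7, -0.1]
width: 0.0453
```

Request:
jog_arm(
  deltas=[
    [0,0,0,0.96],
    [0,0,0,0.96],
    [0,0,0,0.96],
    [0,0,0,0.96],
    [0,0,0,0.96],
    [0,0,0,0.96],
    [0,0,0,0.96],
    [0,0,0,0.96],
  ],
)

```text
t: 2.1
eef_pos: [0.5004, 0.1811, 0.2559]
tool_rot: [0.434, 0.901, -0.0, -0.0]
force: [-0.3, 0.1, -0.6]
width: 0.0451
```

Request:
jog_arm(
  deltas=[
    [0,0,0,0.96],
    [0,0,0,0.96],
    [0,0,0,0.96],
    [0,0,0,0.96],
    [0,0,0,0.96],
    [0,0,0,0.96],
    [0,0,0,0.96],
    [0,0,0,0.96],
  ],
)

```text
t: 2.77
eef_pos: [0.5004, 0.1811, 0.2559]
tool_rot: [0.706, 0.708, -0.0, -0.0]
force: [-0.3, 0.2, 0.0]
width: 0.0449
```

Request:
jog_arm(
  deltas=[
    [0,0,0,0],
    [0,0,0,0],
  ],
)

```text
t: 2.93
eef_pos: [0.5005, 0.1811, 0.256]
tool_rot: [0.704, 0.71, -0.0, -0.0]
force: [0.4, -0.1, -0.0]
width: 0.0449
```

```bash
cat >> h.py <<'E'
def goto(x,y,z,ya):
    """remaining: shift (units, in present tool axes), turn units to make tool y point along ya deg"""
    s=arm.sense();M=rot(s["tool_rot"]);a=np.degrees(np.arctan2(M[1,1],M[0,1]))
    da=(ya-a+90)%180-90
    print("t %.2f"%s["t"],"pos",np.round(s["eef_pos"],4),"yaw %.2f"%a,"tilt",M[:,2].round(3),"w %.4f"%s["width"],"F",np.round(s["force"],1),"T",np.round(s["wrist_torque"],2),"j",np.round(s["joints"],2))
    print("shift",(M.T@(np.array([x,y,z])-s["eef_pos"])/.04).round(3),"turn %.2f"%(-da/5))
E
python3 -c "
from h import *
goto(.5005,.1807,.158,0)"
```

```text
t 2.93 pos [0.5005 0.1811 0.256 ] yaw 0.52 tilt [-0.001 -0.    -1.   ] w 0.0449 F [ 0.4 -0.1 -0. ] T [-0.02 -0.03  0.06] j [-0.79  0.07  0.42  1.76 -0.03  1.32 -0.36]
shift [-1.00e-02  1.00e-03  2.45e+00] turn 0.10
```

Request:
jog_arm(
  deltas=[
    [0,0,0.5,0.1],
    [0,0,0.5,0],
    [0,0,0.5,0],
    [0,0,0.5,0],
    [0,0,0.25,0],
    [0,0,0.17,0],
    [0,0,0,0],
    [0,0,0,0],
  ],
)

```text
t: 3.6
eef_pos: [0.5011, 0.1813, 0.1601]
tool_rot: [0.708, 0.707, 0.0, 0.0]
force: [0.7, -0.6, 0.4]
width: 0.045
```

Request:
jog_arm(
  deltas=[
    [0,0,0,0],
    [0,0,0,0],
    [0,0,0,0],
    [0,0,0,0],
    [0,0,0,0],
    [0,0,0,0],
    [0,0,0,0],
    [0,0,0,0],
  ],
  hand=0,
)

```text
t: 4.27
eef_pos: [0.5013, 0.1814, 0.1607]
tool_rot: [0.708, 0.706, 0.001, 0.0]
force: [-0.9, -1.6, 5.7]
width: 0.0102
```

```bash
python3 -c "
from h import *
goto(.5005,.1807,.158,79)"
```

```text
t 4.27 pos [0.5013 0.1814 0.1607] yaw -0.11 tilt [ 0.002  0.001 -1.   ] w 0.0102 F [-0.9 -1.6  5.7] T [-0.06  0.25  0.05] j [-0.78  0.14  0.42  1.88 -0.06  1.13 -0.34]
shift [-0.018 -0.021  0.068] turn -15.82
```

Request:
jog_arm(
  deltas=[
    [0,0,0,-0.8],
    [0,0,0,-0.8],
    [0,0,0,-0.8],
    [0,0,0,-0.8],
    [0,0,0,-0.8],
    [0,0,0,-0.8],
    [0,0,0,-0.8],
    [0,0,0,-0.8],
  ],
)

```text
t: 4.93
eef_pos: [0.501, 0.1813, 0.1607]
tool_rot: [0.484, 0.875, 0.001, 0.0]
force: [-2.2, -0.8, 6.9]
width: 0.0103
```

```bash
python3 -c "
from h import *
goto(.5005,.1807,.158,77)"
```

```text
t 4.93 pos [0.501  0.1813 0.1607] yaw 32.06 tilt [ 0.001  0.001 -1.   ] w 0.0103 F [-2.2 -0.8  6.9] T [-0.18  0.51 -0.07] j [-0.74  0.14  0.37  1.88 -0.06  1.13  0.21]
shift [-0.007 -0.018  0.068] turn -8.99
```

Request:
jog_arm(
  deltas=[
    [0,0,0,-0.9],
    [0,0,0,-0.9],
    [0,0,0,-0.9],
    [0,0,0,-0.9],
    [0,0,0,-0.9],
    [0,0,0,-0.9],
    [0,0,0,-0.9],
    [0,0,0,-0.9],
  ],
)

```text
t: 5.6
eef_pos: [0.5006, 0.181, 0.1607]
tool_rot: [0.19, 0.982, 0.0, -0.0]
force: [-3.3, -1.8, 6.5]
width: 0.0106
```

Request:
jog_arm(
  deltas=[
    [0,0,0,-0.8],
    [0,0,0,-0.4],
    [0,0,0,0],
    [0,0,0,0],
  ],
)

```text
t: 5.93
eef_pos: [0.5007, 0.1809, 0.1607]
tool_rot: [0.14, 0.99, 0.0, -0.0]
force: [-3.0, -2.0, 8.2]
width: 0.0106
```

```bash
python3 -c "
from h import *
goto(.5005,.1807,.158,77)"
```

```text
t 5.93 pos [0.5007 0.1809 0.1607] yaw 73.88 tilt [-0.  0. -1.] w 0.0106 F [-3.  -2.   8.2] T [-0.34  0.72  0.08] j [-0.69  0.14  0.32  1.87 -0.05  1.13  0.94]
shift [ 0.002 -0.006  0.068] turn -0.62
```

Request:
jog_arm(
  deltas=[
    [0,0,0,-0.5],
    [0,0,0,0],
    [0,0,0,0],
  ],
)

```text
t: 6.18
eef_pos: [0.5006, 0.1809, 0.1607]
tool_rot: [0.119, 0.993, 0.0, -0.0]
force: [-3.3, -1.6, 7.5]
width: 0.0107
```

Request:
jog_arm(
  deltas=[
    [0,0,0,0],
    [0,0,0,0],
    [0,0,0,0],
    [0,0,0,0],
    [0,0,0,0],
  ],
  hand=50,
)

```text
t: 6.6
eef_pos: [0.5007, 0.1812, 0.1593]
tool_rot: [0.119, 0.993, -0.0, -0.0]
force: [0.0, 0.3, -1.1]
width: 0.05
```

Request:
jog_arm(
  deltas=[
    [0,0,-0.4,0],
    [0,0,-0.6,0],
    [0,0,-0.8,0],
    [0,0,-0.8,0],
    [0,0,-0.5,0],
    [0,0,-0.3,0.5],
    [0,0,0,0.9],
    [0,0,0,0.9],
  ],
)

```text
t: 7.27
eef_pos: [0.5013, 0.1814, 0.2968]
tool_rot: [0.219, 0.976, 0.001, 0.001]
force: [-0.3, -0.5, -0.2]
width: 0.0497
```

Request:
jog_arm(
  deltas=[
    [0,0,0,0.96],
    [0,0,0,0.96],
    [0,0,0,0.96],
    [0,0,0,0.96],
    [0,0,0,0.96],
    [0,0,0,0.96],
    [0,0,0,0.96],
    [0,0,0,0.96],
  ],
)

```text
t: 7.93
eef_pos: [0.5007, 0.1812, 0.2954]
tool_rot: [0.528, 0.849, -0.0, -0.0]
force: [-0.1, -0.2, -1.6]
width: 0.0501
```

Request:
jog_arm(
  deltas=[
    [0,0,0,0.96],
    [0,0,0,0.96],
    [0,0,0,0.96],
    [0,0,0,0.96],
    [0,0,0,0.96],
    [0,0,0,0.96],
    [0,0,0,0.96],
    [0,0,0,0.96],
  ],
)

```text
t: 8.6
eef_pos: [0.5007, 0.1812, 0.2953]
tool_rot: [0.778, 0.628, -0.0, -0.0]
force: [0.2, -0.4, -0.2]
width: 0.05
```

Request:
jog_arm(
  deltas=[
    [0,0,0,0],
    [0,0,0,0],
  ],
)

```text
t: 8.77
eef_pos: [0.5007, 0.1812, 0.2954]
tool_rot: [0.776, 0.631, -0.0, -0.0]
force: [1.1, 0.7, 0.1]
width: 0.0502
```

Run:
```python
from h import *
goto(.4875,.1202,.1,-12.4)
o=[]
for n,b in(("top",(205,140,335,250)),("scene",(200,180,370,345))):
    c=arm.capture(n);np.savez(n+"2.npz",**c);o.append(cv2.resize(c["frame"][b[1]:b[3],b[0]:b[2]],(400,400*(b[3]-b[1])//(b[2]-b[0]))))
    X=cloud(c);z=X[...,2];m=(abs(z-.12)<.006)&(np.hypot(X[...,0]-.4875,X[...,1]-.1202)<.019)
    P=X[m]; print(n,len(P),P.mean(0) if len(P) else 0,P.min(0),P.max(0))
H=max(i.shape[0] for i in o);save("open",np.hstack([cv2.copyMakeBorder(i,0,H-i.shape[0],0,0,0) for i in o]))
```

```text
t 8.77 pos [0.5007 0.1812 0.2954] yaw -11.79 tilt [-0.  0. -1.] w 0.0502 F [1.1 0.7 0.1] T [ 0.01 -0.03 -0.01] j [-0.74  0.05  0.35  1.7  -0.02  1.4  -0.59]
shift [-1.561 -0.011  4.886] turn 0.12
top 149 [0.48767488 0.11977257 0.11942633] [0.47301591 0.10539258 0.11493819] [0.50275098 0.13839151 0.12370083]
scene 247 [0.48550829 0.12211341 0.12059785] [0.47144174 0.10124082 0.11409946] [0.50134712 0.13651927 0.12441611]
```

View pics/open.png

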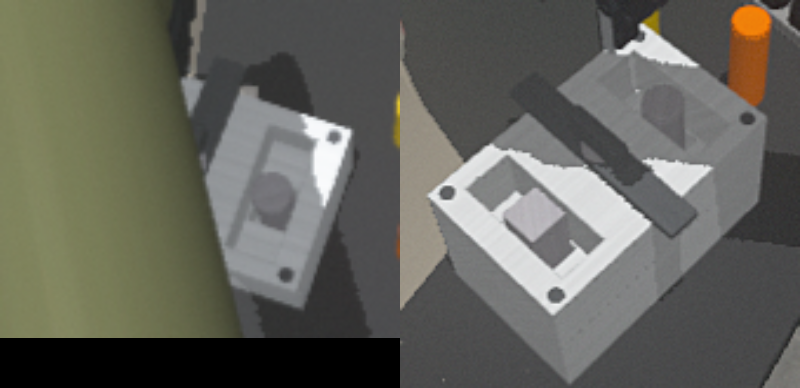

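The picture shows the keeper turned along the block's x at about (225,110) in the left panel. The round bar is exposed in the near well at (272,192), and both cameras put it at about (0.487, 0.1205). I'll move over it.

Request:
jog_arm(
  deltas=[
    [-0.4,0,0,0.12],
    [-0.5,0,0,0],
    [-0.4,0,0,0],
    [-0.25,-0.015,0.3,0],
    [0,0,0.7,0],
    [0,0,0.8,0],
    [0,0,0.6,0],
    [0,0,0.3,0],
  ],
)

```text
t: 9.53
eef_pos: [0.4849, 0.1189, 0.1846]
tool_rot: [0.78, 0.625, -0.002, -0.001]
force: [-1.6, -0.1, -0.6]
width: 0.0503
```

Request:
jog_arm(
  deltas=[
    [0,0,0,0],
    [0,0,0,0],
  ],
)

```text
t: 9.7
eef_pos: [0.487, 0.1202, 0.188]
tool_rot: [0.78, 0.626, 0.0, 0.0]
force: [0.3, 0.8, 0.8]
width: 0.0499
```

Run:
```python
from h import *
goto(.487,.1205,.1,-12.4)
```

```text
t 9.70 pos [0.487  0.1202 0.188 ] yaw -12.55 tilt [ 0. -0. -1.] w 0.0499 F [0.3 0.8 0.8] T [ 0.02 -0.01 -0.02] j [-0.68  0.05  0.4   1.92 -0.02  1.18 -0.49]
shift [ 0.007 -0.003  2.2  ] turn -0.03
```

Request:
jog_arm(
  deltas=[
    [0,0,0.4,0],
    [0,0,0.4,0],
    [0,0,0.4,0],
    [0,0,0.4,0],
    [0,0,0.3,0],
    [0,0,0.2,0],
    [0,0,0.1,0],
    [0,0,0,0],
  ],
)

```text
t: 10.37
eef_pos: [0.4876, 0.121, 0.1002]
tool_rot: [0.78, 0.626, 0.001, 0.0]
force: [0.2, 0.5, 0.1]
width: 0.0497
```

Request:
jog_arm(
  deltas=[
    [0,0,0,0],
    [0,0,0,0],
    [0,0,0,0],
    [0,0,0,0],
    [0,0,0,0],
    [0,0,0,0],
  ],
  hand=0,
)

```text
t: 10.87
eef_pos: [0.488, 0.121, 0.1008]
tool_rot: [0.78, 0.626, 0.001, 0.0]
force: [-0.2, -0.5, 6.3]
width: 0.0299
```

Run:
```python
from h import *
goto(.487,.1205,.26,-12.4)
```

```text
t 10.87 pos [0.488  0.121  0.1008] yaw -12.52 tilt [ 0.002  0.001 -1.   ] w 0.0299 F [-0.2 -0.5  6.3] T [-0.09  0.1   0.01] j [-0.67  0.15  0.4   2.   -0.07  1.   -0.45]
shift [-0.012 -0.012 -3.979] turn -0.02
```

Request:
jog_arm(
  deltas=[
    [0,0,-0.2,0],
    [0,0,-0.3,0],
    [0,0,-0.4,0],
    [0,0,-0.4,0],
    [0,0,-0.4,0],
    [0,0,-0.4,0],
    [0,0,-0.4,0],
    [0,0,-0.4,0],
  ],
)

```text
t: 11.53
eef_pos: [0.4858, 0.1204, 0.2157]
tool_rot: [0.78, 0.626, -0.001, -0.0]
force: [0.1, 0.6, -2.4]
width: 0.0296
```

Request:
jog_arm(
  deltas=[
    [0,0,-0.4,0],
    [0,0,-0.4,0],
    [0,0,-0.3,0],
    [0,0,-0.2,0],
    [0,0,0,0],
    [0,0,0,0],
  ],
)

```text
t: 12.03
eef_pos: [0.4866, 0.1207, 0.2671]
tool_rot: [0.78, 0.626, -0.0, -0.0]
force: [0.1, 0.8, -4.4]
width: 0.0298
```

Run:
```python
from h import *
goto(.470,-.1485,.26,-12.4)
o=[]
c=arm.capture("scene");save("lift",c["frame"][120:370,180:560])
```

```text
t 12.03 pos [0.4866 0.1207 0.2671] yaw -12.52 tilt [-0.001 -0.    -1.   ] w 0.0298 F [ 0.1  0.8 -4.4] T [-0.02  0.01 -0.08] j [-0.69 -0.01  0.39  1.81  0.    1.34 -0.52]
shift [-6.66   1.053  0.18 ] turn -0.02
```

View pics/lift.png

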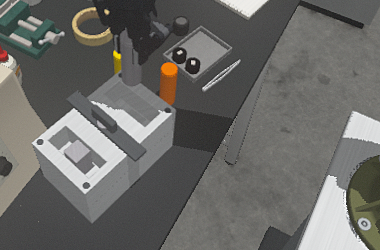

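The bar is held upright and clear of the block at (130,65), with a load of about 4.4 N. I'll carry it to the tray.

Request:
jog_arm(
  deltas=[
    [-0.2,0.03,0,0],
    [-0.35,0.055,0,0],
    [-0.5,0.08,0,0],
    [-0.5,0.08,0,0],
    [-0.5,0.08,0,0],
    [-0.5,0.08,0,0],
    [-0.5,0.08,0,0],
    [-0.5,0.08,0,0],
  ],
)

```text
t: 12.75
eef_pos: [0.4772, -0.0255, 0.267]
tool_rot: [0.781, 0.625, -0.001, -0.0]
force: [0.5, -0.1, -3.3]
width: 0.03
```

Request:
jog_arm(
  deltas=[
    [-0.5,0.08,0,0],
    [-0.5,0.08,0,0],
    [-0.5,0.08,0,0],
    [-0.5,0.08,0,0],
    [-0.5,0.08,0,0],
    [-0.36,0.06,0,0],
    [-0.25,0.038,0,0],
    [0,0,0,0],
  ],
)

```text
t: 13.42
eef_pos: [0.4693, -0.1522, 0.2673]
tool_rot: [0.782, 0.624, -0.001, 0.0]
force: [0.2, -0.5, -3.3]
width: 0.0295
```

Request:
jog_arm(
  deltas=[
    [0,0,0.2,0],
    [0,0,0.4,0],
    [0,0,0.5,0],
    [0,0,0.5,0],
    [0,0,0.5,0],
    [0,0,0.5,0],
    [0,0,0.4,0],
    [0,0,0,0],
  ],
)

```text
t: 14.08
eef_pos: [0.4679, -0.1463, 0.1435]
tool_rot: [0.779, 0.627, -0.003, -0.003]
force: [-0.8, 1.1, -2.7]
width: 0.03
```

Run:
```python
from h import *
goto(.470,-.1485,.0835,-12.4)
for n,b in(("top",(340,170,450,270)),("scene",(300,110,460,230))):
    c=arm.capture(n);save("pl_"+n,cv2.resize(c["frame"][b[1]:b[3],b[0]:b[2]],None,fx=4,fy=4))
```

```text
t 14.08 pos [ 0.4679 -0.1463  0.1435] yaw -12.39 tilt [-0.007  0.001 -1.   ] w 0.0300 F [-0.8  1.1 -2.7] T [0.06 0.09 0.03] j [-0.43  0.08  0.71  1.99 -0.06  1.1   0.09]
shift [-0.042  0.074  1.5  ] turn 0.00
```

View pics/pl_scene.png

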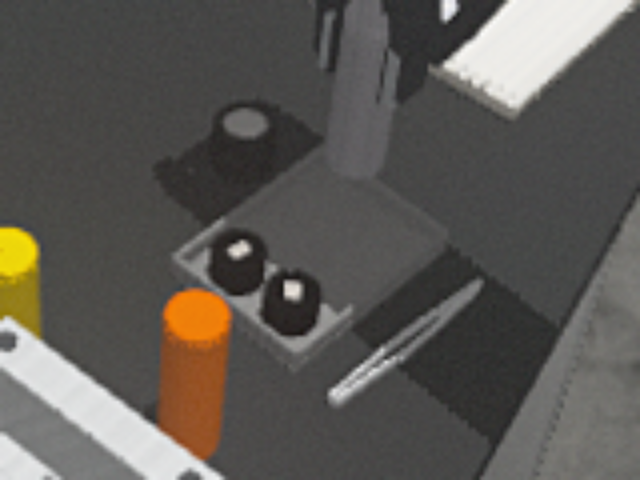

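The bar hangs over the empty end, with its bottom at about (357,170), and the mounts are undisturbed. I'll lower it gently.

Request:
jog_arm(
  deltas=[
    [0,0,0.3,0],
    [0,0,0.3,0],
    [0,0,0.3,0],
    [0,0,0.2,0],
    [0,0,0.1,0],
    [0,0,0,0],
    [0,0,0,0],
  ],
)

```text
t: 14.77
eef_pos: [0.4711, -0.1485, 0.1001]
tool_rot: [0.78, 0.626, 0.0, 0.0]
force: [-0.1, 0.7, -4.1]
width: 0.0296
```

Run:
```python
from h import *
goto(.470,-.1485,.0838,-12.4)
```

```text
t 14.77 pos [ 0.4711 -0.1485  0.1001] yaw -12.51 tilt [ 0.001 -0.    -1.   ] w 0.0296 F [-0.1  0.7 -4.1] T [-0.01 -0.06  0.01] j [-0.41  0.15  0.71  2.03 -0.12  1.    0.14]
shift [-0.006 -0.028  0.408] turn -0.02
```

Request:
jog_arm(
  deltas=[
    [0,0,0.1,0],
    [0,0,0.1,0],
    [0,0,0.08,0],
    [0,0,0.06,0],
    [0,0,0.02,0],
    [0,0,0,0],
    [0,0,0,0],
  ],
)

```text
t: 15.35
eef_pos: [0.4706, -0.1486, 0.0851]
tool_rot: [0.78, 0.626, -0.0, -0.0]
force: [-0.5, -0.3, -3.7]
width: 0.03
```

Request:
jog_arm(
  deltas=[
    [0,0,0.03,0],
    [0,0,0,0],
    [0,0,0,0],
  ],
)

```text
t: 15.6
eef_pos: [0.4707, -0.1485, 0.084]
tool_rot: [0.78, 0.626, 0.0, 0.0]
force: [0.1, -0.0, -3.2]
width: 0.0296
```

Request:
jog_arm(
  deltas=[
    [0,0,0.025,0],
    [0,0,0,0],
    [0,0,0,0],
  ],
)

```text
t: 15.85
eef_pos: [0.4709, -0.1487, 0.0839]
tool_rot: [0.78, 0.626, 0.0, -0.0]
force: [-2.8, 0.6, 5.3]
width: 0.03
```

Request:
jog_arm(
  deltas=[
    [0,0,0.02,0],
    [0,0,0,0],
    [0,0,0,0],
  ],
)

```text
t: 16.1
eef_pos: [0.4709, -0.1487, 0.0838]
tool_rot: [0.78, 0.626, 0.0, -0.0]
force: [-5.6, 1.0, 12.0]
width: 0.0298
```

Request:
jog_arm(
  deltas=[
    [0,0,-0.03,0],
    [0,0,0,0],
  ],
)

```text
t: 16.27
eef_pos: [0.4711, -0.1487, 0.0839]
tool_rot: [0.78, 0.626, 0.0, 0.0]
force: [0.1, -0.5, 3.4]
width: 0.03
```

Request:
jog_arm(
  deltas=[
    [0,0,0,0],
    [0,0,0,0],
    [0,0,0,0],
    [0,0,0,0],
    [0,0,0,0],
  ],
  hand=55,
)

```text
t: 16.68
eef_pos: [0.4707, -0.1485, 0.0833]
tool_rot: [0.78, 0.626, 0.0, 0.0]
force: [-0.6, 0.0, 0.4]
width: 0.0547
```

Request:
jog_arm(
  deltas=[
    [0,0,-0.2,0],
    [0,0,-0.3,0],
    [0,0,-0.5,0],
    [0,0,-0.6,0],
    [0,0,-0.8,0],
    [0,0,-0.8,0],
    [0,0,-0.8,0],
    [0,0,-0.6,0],
  ],
)

```text
t: 17.35
eef_pos: [0.4711, -0.1492, 0.2715]
tool_rot: [0.78, 0.625, 0.002, 0.001]
force: [1.0, -0.3, 1.1]
width: 0.0546
```

Request:
jog_arm(
  deltas=[
    [0,0,-0.4,0],
    [0,0,0,0],
    [0,0,0,0],
  ],
)

```text
t: 17.6
eef_pos: [0.471, -0.1489, 0.2849]
tool_rot: [0.78, 0.626, 0.001, 0.001]
force: [0.4, -0.4, 0.2]
width: 0.0553
```

Run:
```python
from h import *
goto(.5005,.1807,.285,79)
o=[]
for n,b in(("top",(205,140,445,270)),("scene",(200,100,440,345))):
    c=arm.capture(n);np.savez(n+"3.npz",**c);o.append(cv2.resize(c["frame"][b[1]:b[3],b[0]:b[2]],(400,400*(b[3]-b[1])//(b[2]-b[0]))))
    X=cloud(c);z=X[...,2];m=(abs(z-.103)<.006)&(np.hypot(X[...,0]-.4709,X[...,1]+.1485)<.03)
    P=X[m]; print(n,len(P),P.mean(0) if len(P) else 0)
    m=(z>.145)&(z<.16)&(np.hypot(X[...,0]-.5,X[...,1]-.181)<.035);P=X[m]
    if len(P)>9: print("wing",cv2.minAreaRect((P[:,:2]*1000).astype(np.float32)))
    m=(z>.1265)&(z<.134)&(np.hypot(X[...,0]-.5,X[...,1]-.181)<.09);P=X[m]
    if len(P)>9: print("keeper",cv2.minAreaRect((P[:,:2]*1000).astype(np.float32)))
H=max(i.shape[0] for i in o);save("placed",np.hstack([cv2.copyMakeBorder(i,0,H-i.shape[0],0,0,0) for i in o]))
```

```text
t 17.60 pos [ 0.471  -0.1489  0.2849] yaw -12.54 tilt [ 0.003  0.    -1.   ] w 0.0553 F [ 0.4 -0.4  0.2] T [0.01 0.03 0.  ] j [-0.46 -0.06  0.69  1.81  0.04  1.38  0.  ]
shift [ 8.204e+00 -1.070e+00  4.000e-03] turn 17.69
top 146 [ 0.47063959 -0.14962513  0.10206657]
wing ((501.4855041503906, 180.4102325439453), (12.8782377243042, 49.99534606933594), 76.92732238769531)
keeper ((501.2269287109375, 180.1229248046875), (26.11840057373047, 163.78936767578125), 76.4196548461914)
scene 165 [ 0.46869505 -0.14673189  0.10367931]
wing ((499.5772399902344, 181.3872833251953), (12.600310325622559, 50.034767150878906), 76.56619262695312)
keeper ((499.8479919433594, 180.90609741210938), (27.397783279418945, 164.5196533203125), 76.38811492919922)
```

View pics/placed.png

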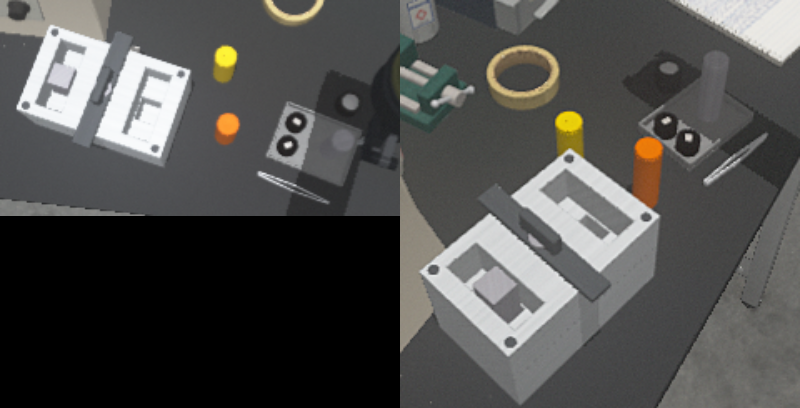

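The bar stands upright in the empty end (top at z≈0.103, at (0.470, −0.148)), the mounts are in place, and the keeper's tool-y direction is 76.5°. Next I'll turn the keeper back.

Request:
jog_arm(
  deltas=[
    [0.25,-0.03,0,0],
    [0.45,-0.06,0,0],
    [0.6,-0.08,0,0],
    [0.6,-0.08,0,0],
    [0.6,-0.08,0,0],
    [0.6,-0.08,0,0],
    [0.6,-0.08,0,0],
    [0.6,-0.08,0,0],
  ],
)

```text
t: 18.37
eef_pos: [0.4848, 0.0263, 0.2822]
tool_rot: [0.78, 0.626, -0.001, -0.001]
force: [0.2, -0.8, -0.2]
width: 0.0549
```

Request:
jog_arm(
  deltas=[
    [0.6,-0.08,0,0],
    [0.6,-0.08,0,0],
    [0.6,-0.08,0,0],
    [0.6,-0.08,0,0],
    [0.6,-0.08,0,0],
    [0.5,-0.06,0,0],
    [0.4,-0.05,0,0],
    [0,0,0,0],
  ],
  hand=45,
)

```text
t: 19.03
eef_pos: [0.4983, 0.1856, 0.2819]
tool_rot: [0.778, 0.628, -0.001, -0.001]
force: [0.2, 0.2, -0.2]
width: 0.0449
```

Request:
jog_arm(
  deltas=[
    [0,0,0,-0.99],
    [0,0,0,-0.99],
    [0,0,0,-0.99],
    [0,0,0,-0.99],
    [0,0,0,-0.99],
    [0,0,0,-0.99],
    [0,0,0,-0.99],
    [0,0,0,-0.99],
  ],
)

```text
t: 19.7
eef_pos: [0.4993, 0.1798, 0.2828]
tool_rot: [0.521, 0.854, -0.001, -0.0]
force: [0.6, 1.1, 0.2]
width: 0.045
```

Request:
jog_arm(
  deltas=[
    [0,0,0,-0.99],
    [0,0,0,-0.99],
    [0,0,0,-0.99],
    [0,0,0,-0.99],
    [0,0,0,-0.99],
    [0,0,0,-0.99],
    [0,0,0,-0.99],
    [0,0,0,-0.99],
  ],
)

```text
t: 20.37
eef_pos: [0.4993, 0.1798, 0.2828]
tool_rot: [0.201, 0.98, -0.001, -0.0]
force: [-0.1, -0.4, -0.3]
width: 0.0452
```

Request:
jog_arm(
  deltas=[
    [0,0,0,-0.99],
    [0,0,0,-0.9],
    [0,0,0,0],
    [0,0,0,0],
  ],
)

```text
t: 20.7
eef_pos: [0.4994, 0.1802, 0.283]
tool_rot: [0.122, 0.992, -0.0, -0.0]
force: [0.8, -0.5, -0.2]
width: 0.0452
```

Run:
```python
from h import *
goto(.5005,.1807,.159,76.5)
```

```text
t 20.70 pos [0.4994 0.1802 0.283 ] yaw 75.93 tilt [-0.001 -0.001 -1.   ] w 0.0452 F [ 0.8 -0.5 -0.2] T [-0.05 -0.01 -0.03] j [-0.71  0.05  0.32  1.72 -0.02  1.38  0.94]
shift [-0.025  0.022  3.099] turn -0.11
```

Request:
jog_arm(
  deltas=[
    [-0.025,0.022,0.4,-0.11],
    [0,0,0.6,0],
    [0,0,0.6,0],
    [0,0,0.6,0],
    [0,0,0.4,0],
    [0,0,0.3,0],
    [0,0,0.2,0],
    [0,0,0,0],
  ],
)

```text
t: 21.37
eef_pos: [0.4999, 0.1811, 0.1578]
tool_rot: [0.117, 0.993, -0.001, -0.001]
force: [-1.0, -0.8, -0.5]
width: 0.045
```

Request:
jog_arm(
  deltas=[
    [0,0,0,0],
    [0,0,0,0],
    [0,0,0,0],
    [0,0,0,0],
    [0,0,0,0],
    [0,0,0,0],
    [0,0,0,0],
    [0,0,0,0],
  ],
  hand=0,
)

```text
t: 22.03
eef_pos: [0.5013, 0.1808, 0.1608]
tool_rot: [0.116, 0.993, -0.0, 0.001]
force: [-2.4, -2.3, 5.3]
width: 0.0106
```

Request:
jog_arm(
  deltas=[
    [0,0,0,0.6],
    [0,0,0,0.8],
    [0,0,0,0.8],
    [0,0,0,0.8],
    [0,0,0,0.8],
    [0,0,0,0.8],
    [0,0,0,0.8],
    [0,0,0,0.8],
  ],
)

```text
t: 22.7
eef_pos: [0.5013, 0.1808, 0.1608]
tool_rot: [0.379, 0.925, 0.0, 0.001]
force: [-1.9, -3.4, 6.4]
width: 0.0104
```

Run:
```python
from h import *
goto(.5005,.1807,.159,-10)
```

```text
t 22.70 pos [0.5013 0.1808 0.1608] yaw 45.45 tilt [ 0.001 -0.    -1.   ] w 0.0104 F [-1.9 -3.4  6.4] T [-0.83  0.53  0.1 ] j [-0.73  0.14  0.37  1.88 -0.06  1.13  0.45]
shift [ 0.014 -0.016  0.045] turn 11.09
```

Request:
jog_arm(
  deltas=[
    [0,0,0,0.9],
    [0,0,0,0.9],
    [0,0,0,0.9],
    [0,0,0,0.9],
    [0,0,0,0.9],
    [0,0,0,0.9],
    [0,0,0,0.9],
    [0,0,0,0.9],
  ],
)

```text
t: 23.37
eef_pos: [0.5014, 0.1808, 0.1608]
tool_rot: [0.647, 0.763, 0.0, 0.001]
force: [-2.4, -4.4, 5.7]
width: 0.0104
```

Request:
jog_arm(
  deltas=[
    [0,0,0,0.9],
    [0,0,0,0.9],
    [0,0,0,0.8],
    [0,0,0,0.7],
    [0,0,0,0.5],
    [0,0,0,0],
    [0,0,0,0],
  ],
)

```text
t: 23.95
eef_pos: [0.5014, 0.1808, 0.1608]
tool_rot: [0.763, 0.647, 0.0, 0.0]
force: [-0.8, -4.0, 6.2]
width: 0.0105
```

Run:
```python
from h import *
goto(.5005,.1807,.159,-10)
```

```text
t 23.95 pos [0.5014 0.1808 0.1608] yaw -9.39 tilt [ 0.001 -0.    -1.   ] w 0.0105 F [-0.8 -4.   6.2] T [-0.8   0.52 -0.01] j [-0.8   0.15  0.44  1.88 -0.07  1.13 -0.5 ]
shift [-0.005 -0.022  0.045] turn 0.12
```

Now I'll release, rise and back off so the cameras can see the block.

Request:
jog_arm(
  deltas=[
    [0,0,0,0.1],
    [0,0,0,0],
    [0,0,0,0],
  ],
)

```text
t: 24.2
eef_pos: [0.5014, 0.1808, 0.1608]
tool_rot: [0.765, 0.644, 0.0, 0.0]
force: [-2.1, -4.5, 6.0]
width: 0.0106
```

Request:
jog_arm(
  deltas=[
    [0,0,0,0],
    [0,0,0,0],
    [0,0,0,0],
    [0,0,0,0],
    [0,0,0,0],
  ],
  hand=45,
)

```text
t: 24.62
eef_pos: [0.5007, 0.182, 0.1593]
tool_rot: [0.765, 0.644, 0.0, -0.0]
force: [0.3, -0.9, -0.1]
width: 0.0449
```

Request:
jog_arm(
  deltas=[
    [0,0,-0.4,0],
    [0,0,-0.6,0],
    [0,0,-0.8,0],
    [0,0,-0.8,0],
    [0,0,-0.5,0],
    [0.5,0,0,0],
    [0.7,0,0,0],
    [0.7,0,0,0],
  ],
)

```text
t: 25.28
eef_pos: [0.514, 0.2577, 0.2835]
tool_rot: [0.765, 0.643, 0.001, -0.0]
force: [1.0, -0.1, -0.0]
width: 0.0451
```

Request:
jog_arm(
  deltas=[
    [0.7,0,0,0],
    [0.7,0,0,0],
    [0.7,0,0,0],
    [0.7,0,0,0],
    [0.7,0,0,0],
    [0.5,0,0,0],
    [0,0,0,0],
    [0,0,0,0],
  ],
)

```text
t: 25.95
eef_pos: [0.5399, 0.4161, 0.2812]
tool_rot: [0.764, 0.645, -0.001, -0.0]
force: [-0.1, -0.4, -0.2]
width: 0.0449
```

Run:
```python
from h import *
goto(.5005,.1807,.159,-10)
o=[]
for n,b in(("top",(205,140,445,270)),("scene",(200,100,440,345))):
    c=arm.capture(n);o.append(cv2.resize(c["frame"][b[1]:b[3],b[0]:b[2]],(400,400*(b[3]-b[1])//(b[2]-b[0]))))
    X=cloud(c);z=X[...,2];m=(abs(z-.103)<.006)&(np.hypot(X[...,0]-.4709,X[...,1]+.1485)<.03)
    P=X[m]; print(n,len(P),P.mean(0) if len(P) else 0)
    m=(z>.1265)&(z<.134)&(np.hypot(X[...,0]-.5,X[...,1]-.181)<.09);P=X[m]
    if len(P)>9: print("keeper",cv2.minAreaRect((P[:,:2]*1000).astype(np.float32)))
H=max(i.shape[0] for i in o);save("final",np.hstack([cv2.copyMakeBorder(i,0,H-i.shape[0],0,0,0) for i in o]))
```

```text
t 25.95 pos [0.5399 0.4161 0.2812] yaw -9.65 tilt [-0.002 -0.002 -1.   ] w 0.0449 F [-0.1 -0.4 -0.2] T [-0.12 -0.01  0.04] j [-0.94  0.39  0.34  1.33 -0.13  1.44 -0.78]
shift [-5.96   0.021  3.067] turn 0.07
top 148 [ 0.47069098 -0.14941019  0.10209224]
keeper ((501.4453125, 180.5922393798828), (163.9346923828125, 26.210111618041992), 80.03128051757812)
scene 167 [ 0.46881298 -0.14642229  0.10367429]
keeper ((499.5312805175781, 181.51034545898438), (164.5872039794922, 27.057445526123047), 79.7889404296875)
```

View pics/final.png

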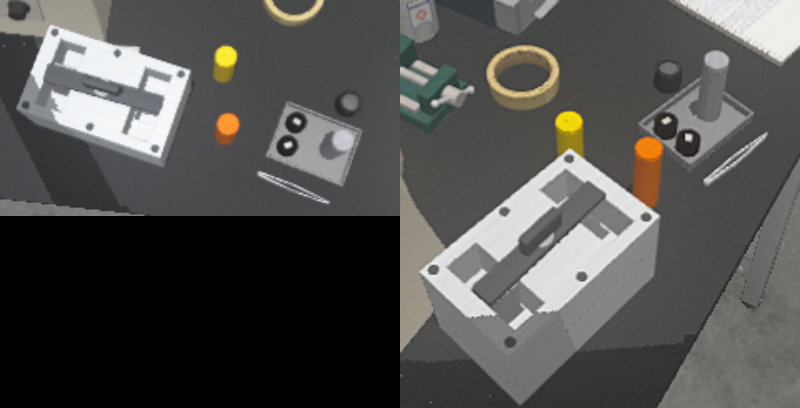

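The keeper lies across both wells again at about 0.04 rad. The bar stands in the tray at (343,140) in the left panel, the mounts are undisturbed, and the arm is clear. I'm handing in.

```bash
python3 -c "
from cell import arm
print(arm.close_job())"
```

```text
the job is handed in; nothing more can be done
None
```

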